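# Load a round bar into the V-block drilling jig and clamp it

### The job

Get the round wooden bar ready for drilling: without picking it up, roll it off the ramp into the V of the jig, then slide it along the V until its end meets the end stop, gently, so that the stop stays where it is set. Then swing the steel clamp strap over and press its end down until you feel the sprung rubber foot, which is set to a different height each time, pushed about half way in against the bar; do not bottom the foot hard, and let go with the strap holding. Leave the tools round about where they are.

Things in the scene. Friction and masses are not known exactly. Their poses are not given: they have to be found in the camera images.
- fixture: Drilling jig fixed to the bench: plywood base 195 x 264 x 12 mm (x -119 to 76), wooden 90-degree V-block 124 mm long (y -62 to 62). Origin: underside of the base, straight below the V's bottom line. z up, y along the V toward the end stop, -x the ramp side, nearest the robot. V bottom at z 14, its lips at x -22 and 22, z 36. Other points of the jig below are in this frame, in mm.
- v_mid (a point): On the axis line of a seated bar, middle of the V: x 0, y 0, z 45 of the jig (the seated bar's top is at z 67).
- ramp_strip (a point): Top of the 7 mm high wooden strip along the ramp's low end (x -108, y -30, z 35 of the jig). The plywood ramp (y -122 to 62) falls 6 degrees from the V's near lip (x -22, z 36) toward the robot and ends at this strip, outer face at x -113.
- bar: Round pale wooden bar, 44 mm diameter, 160 mm long, about 0.2 kg. Origin at its middle on its axis; y runs along it toward the end that meets the stop. It waits across the ramp against the low strip (axis at x -91, z 51 of the jig), 20 to 64 mm short (along y) of meeting the stop. Rolls freely; pushed over the near lip it drops into the V, where it slides with 1 to 5 N of drag.
- stop: Steel end stop at the +y end of the V: plate 44 mm wide, 46 mm high, 8 mm thick, on a foot with a black thumb nut. Origin: middle of the face that the bar's end meets, on the seated bar's axis line; the face looks to the jig's -y. It stands on a friction slide along y, set anew each time, and gives way if pushed with more than about 16 N.
- strap: Steel clamp strap, 34 mm wide, 8 mm thick, 114 mm from hinge pin to free end, its last 32 mm 54 mm wide. Origin on the pin; -x points to the free end, z out of the outer face; level, its axes are the jig's. Starts open, 92 to 115 degrees up from level, leaning back from the robot. Close it by pushing the outer (far) face toward the robot and down. The stiff hinge stays where it is left.
- hinge_pin (a point): Strap's hinge pin (along the jig's y) at x 48, y 0, z 92 of the jig, between two steel cheeks (x 39 to 61, y -30 to 30, up to z 102). 48 mm from the pin the strap carries a spindle (black nut up to 35 mm above the strap's mid plane) with a 22 mm rubber foot below. The spindle is set anew each time up to 7 mm up or down: the foot meets the seated bar with the strap up to 9 degrees either side of level.
- strap_tab (a point): On the strap's outer face (upper when closed), 100 mm from the hinge pin, in the middle of the widened end, 4 mm off the strap's mid plane: where to push. The hinge alone takes 3 to 4 N here. The foot is sprung, 2 N/mm, 6 mm travel: half in it presses 6 N and this point takes about 6 N; bottomed 12 N and about 9 N. The hinge keeps the foot pressed after letting go.
- block_plane: Bystander: small block plane, 160 x 50 x 50 mm; origin at its underside.
- sanding_block_b: Bystander: sanding block, 64 x 115 x 36 mm; origin at its underside.
- tape_measure: Bystander: tape measure, 37 x 92 x 64 mm; origin at its underside.
Not all that is in view belongs to the job. Leave any turquoise look-alike of the bar alone.

How it is judged:
On the way, in this order (a step that is already met when the one before it is completed fails the run):
1. the bar lies centred in the V, all along it (x of bar in the frame of fixture between -0.004 and 0.004 m and z of bar in the frame of fixture between 0.041 and 0.049 m and angle between the y axis of bar and the y axis of fixture, either way round below 0.04 rad), for 0.2 s.
2. the bar, still in the V, has its end against the stop (within 2 mm) (all of step 1 and y of stop in the frame of bar between 0.075 and 0.082 m), for 0.1 s.
At the end, for the whole second after the job is handed in: The bar lies in the V (axis within 4 mm of its seated line, parallel to the V within 0.04 rad), its end within 2 mm of the stop, at rest, and the strap's foot presses on it with 2.5 to 12 N after the robot has let go (all of step 2 and contact force between strap and bar between 2.5 and 12 N and linear speed of bar below 0.01 m/s); the robot touches nothing.
It fails at once if the end stop is shifted by more than 4 mm (distance of stop from where it was at the start of the episode above 0.004 m).
It fails at once if the bar is lifted clear of the jig instead of rolled (z of bar in the frame of fixture above 0.075 m).
It fails at once if the bar falls off the jig (z of bar in the frame of fixture below 0.03 m).
It fails at once if the strap's foot is bottomed hard on the bar (over 20 N) (contact force between strap and bar above 20 N).
It fails at once if a bystander is shifted by more than 30 mm (distance of any of block_plane, sanding_block_b, tape_measure from where it was at the start of the episode above 0.03 m).
It also fails if it takes over 66 s, if anything falls off the work surface, if the arm or the gripper's body presses on something with over 40 N, if the wrist force passes 120 N, or if a joint passes its speed limit or range.

### The arm

A 6-joint arm with a two-finger parallel gripper is mounted at the origin on a cart in front of the work surface, level with it; the furniture and walls round the work are solid. World frame = base frame: x ahead of the robot, y to its left, z up, the work surface at z = 0. Lengths are in m, angles in rad, forces in N, time in s.
With the tool pointing down it reaches from about 0.25 to 0.85 m from the base axis. Payload 12.5 kg.
Tool frame: the origin (TCP) lies at the very end of the fingers, on their centre line; the grasp point (between the pads) lies manip.tcp_to_grasp behind it (manip.tcp_to_grasp is the distance from the TCP to the grasp point, in m); z points along the fingers, x is the direction in which the jaws open and shut, and the axes are right-handed (so a half turn about z gives the same grasp; the last joint's range is limited). The gripper opens to 93 mm and grips with 3 to 60 N. Pads are 15 mm wide; open, the fingers measure 128 mm over their backs; the gripper's body (75 mm by 188 mm) begins 65 mm behind the grasp point.
Start: joints at [1.189, 0.351, 1.652, -0, 1.139, -0.085], TCP at [0.161, 0.526, 0.219] pointing down, gripper open.
Joint ranges: [-2.75, 2.75], [-0.79, 2.1], [0.01, 2.65], [-1.57, 4.71], [0.07, 3.14], [-2.87, 2.87]. Speed limits (rad/s): [2.22, 2.22, 2.79, 3.14, 3.14, 3.14].

### API

Orientations are given as a 3x3 rotation matrix whose columns are the frame's x, y, z axes.
In Python, from workcell import manip gives the robot as it stands.
- The arm moves only by the shell command python3 -m handwheel 'ROWS' [OPENING] [FORCE]. ROWS is text: rows parted by semicolons, each of 4 numbers parted by spaces: the shift along the tool's x, y, z in cm, then the turn about the tool's z in rad. In form: x y z yaw; .... A call has exactly 5 rows; each row is the pose to reach, as a shift and turn from the pose commanded when the call began, along the tool's axes at that moment; what a row does not reach only later rows make up. A row lasts 1/8 s, in which the tool goes at most 62.5 mm and 10.7 degrees, less where a joint would pass 70% of its speed; a pose out of reach is approached as far as the arm can. A call with a gripper value outside its range is refused whole. OPENING is the closure, from -1 (fully open) to 1 (shut), set as the call begins (- or left out, the last holds). The fingers move at their own pace and stop on an object; FORCE is the grip in N (left out, the last holds). Time passes only in rows, so rows that repeat a pose let the fingers close, or fill a call up. It gives the time, the measured TCP pose, the force and the opening at its end, in the units of the state.
- manip.get_state(): the state, without advancing time (a new reading comes with each control period).
- manip.snapshot(name): name is "scene" or "top" or "wrist"; returns a dict with "image" (400x640x3 uint8, red, green, blue), "K" (3x3 intrinsics, pixels), "xyz" and "attitude" of the camera in the world; the wrist camera has in their place "T_tool_cam" (4x4, takes a point from camera to tool coordinates, whose origin is the TCP and whose axes are the tool frame's). Camera axes: x right, y down, z forward; pixel columns grow to the right and rows downward; lengths in m; the calibration is good to about 2 mm. A picture is of the moment at which its call begins: read the wrist's pose just before it. There is no depth.
- manip.sign_off(): hands the job in, once; it reports no verdict.
The state is a dict: "t": time; "joint_positions": joint angles; "dq": joint speeds; "joint_efforts": joint torques, N m; "tool_pos": TCP position; "tcp_rot": TCP orientation; "contact_force": force on the tool from outside, world axes, zero at the start; "wrist_torque": the same for the moment, N m; "opening": opening from 0.0 (shut) to 1.0 (fully open).
Only numpy, scipy, OpenCV 4.12 (cv2) and the standard library are available. Lean on these libraries where they do the work, as an engineer would, in place of code of your own. Each camera call takes 0.05 s, during which the arm holds its last target.

## Working session

There is one attempt and no reset: what is moved stays moved. The work goes in short steps, Python scripts to look and compute and a shell command to move; the robot and the scene stay as the last step left them, time stands still between calls to the robot, and variables do not carry over. Pictures are saved under pics/ and viewed, and the job is handed in when it is done.

```bash
ls; mkdir -p pics; cat > h.py <<'E'
import numpy as np, cv2
from workcell import manip
def snap(n,f):
    s=manip.get_state(); d=manip.snapshot(n)
    cv2.imwrite('pics/'+f+'.png',d['image'][:,:,::-1])
    np.savez('pics/'+f+'.npz',**{k:np.array(v) for k,v in d.items()},tp=s['tool_pos'],tr=s['tcp_rot'])
def cam(f):
    d=np.load('pics/'+f+'.npz'); 
    if 'xyz' in d: return d['K'],d['attitude'],d['xyz']
    T=np.eye(4);T[:3,:3]=d['tr'];T[:3,3]=d['tp'];T=T@d['T_tool_cam'];return d['K'],T[:3,:3],T[:3,3]
def ray(f,u,v):
    K,R,p=cam(f); r=R@np.linalg.inv(K)@np.array([u,v,1.]); return p,r/np.linalg.norm(r)
def onz(f,u,v,z):
    p,r=ray(f,u,v); return p+r*(z-p[2])/r[2]
def two(f,a,g,b):
    p,r=ray(f,*a);q,s=ray(g,*b)
    t=np.linalg.lstsq(np.stack([r,-s],1),q-p,rcond=None)[0]
    A=p+t[0]*r;B=q+t[1]*s;return (A+B)/2,np.linalg.norm(A-B)
def proj(f,X):
    K,R,p=cam(f); c=K@(R.T@(np.array(X)-p)); return c[:2]/c[2]
E
python3 - <<'E'
from h import *
snap('scene','s0');snap('top','t0');snap('wrist','w0')
s=manip.get_state();print({k:np.round(v,3).tolist() for k,v in s.items()},manip.tcp_to_grasp)
for f in('s0','t0'):print(cam(f))
E
```

```text
pics
{'t': 0.15, 'joint_positions': [1.189, 0.351, 1.652, 0.0, 1.139, -0.085], 'dq': [-0.001, -0.002, -0.003, 0.001, 0.001, 0.001], 'joint_efforts': [0.001, -49.746, -28.534, 0.07, 0.025, -0.0], 'tool_pos': [0.161, 0.526, 0.218], 'tcp_rot': [[0.292, 0.956, -0.0], [0.956, -0.292, -0.001], [-0.001, -0.0, -1.0]], 'contact_force': [-0.403, -0.094, 0.576], 'wrist_torque': [-0.007, 0.015, -0.015], 'opening': 1.002} 0.0188
(array([[389.27468307,   0.        , 320.89194358],
       [  0.        , 389.27468307, 197.03945242],
       [  0.        ,   0.        ,   1.        ]]), array([[-0.988027  ,  0.10109982, -0.11653959],
       [ 0.15309071,  0.54880231, -0.82181461],
       [-0.01912811, -0.82981615, -0.55770894]]), array([0.74147726, 0.96539849, 0.74812973]))
(array([[410.39237715,   0.        , 322.47314347],
       [  0.        , 410.39237715, 201.42629754],
       [  0.        ,   0.        ,   1.        ]]), array([[-0.01614218, -0.9978467 ,  0.06357196],
       [-0.99983256,  0.01556088, -0.00962852],
       [ 0.00861855, -0.06371674, -0.99793081]]), array([0.5228589 , 0.00391054, 1.37783834]))
```

View pics/s0.png

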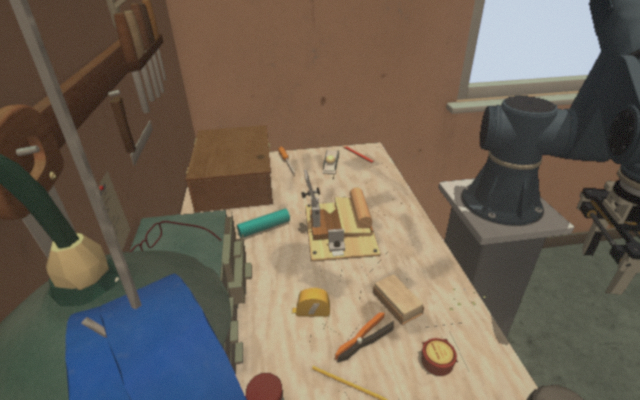

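View pics/t0.png

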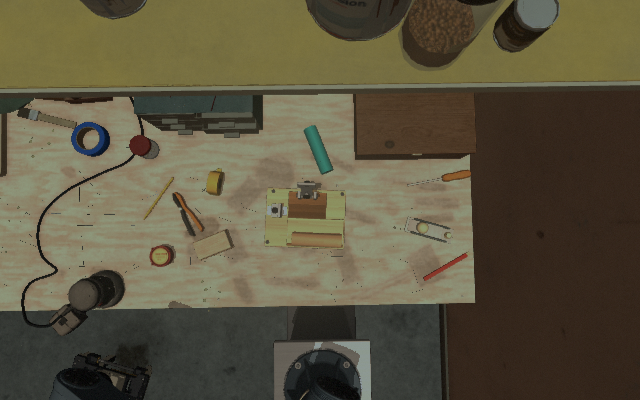

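View pics/w0.png

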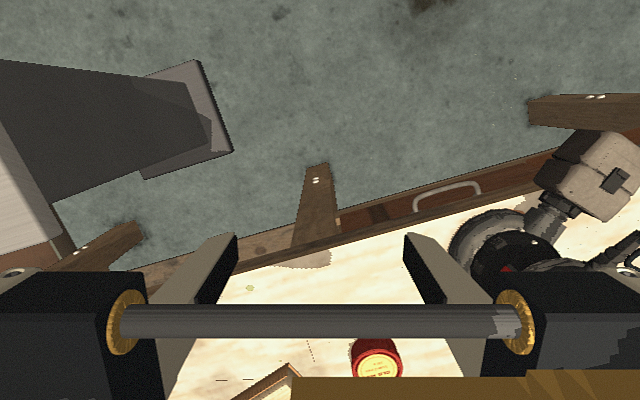

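The scene shows the jig near (340,225), with the strap open. In the top view the jig base spans about (265..345, 188..248), with the bar at (315,240), the stop at (276,210) and the strap at (308,188). I'll enlarge these.

```bash
python3 - <<'E'
import cv2
a=cv2.imread('pics/t0.png')[170:260,250:360];cv2.imwrite('pics/t0c.png',cv2.resize(a,None,fx=7,fy=6.5,interpolation=cv2.INTER_CUBIC)[:600])
a=cv2.imread('pics/s0.png')[160:270,285:395];cv2.imwrite('pics/s0c.png',cv2.resize(a,None,fx=5.4,fy=5.4,interpolation=cv2.INTER_CUBIC))
E
```

```text
(no output)
```

View pics/t0c.png

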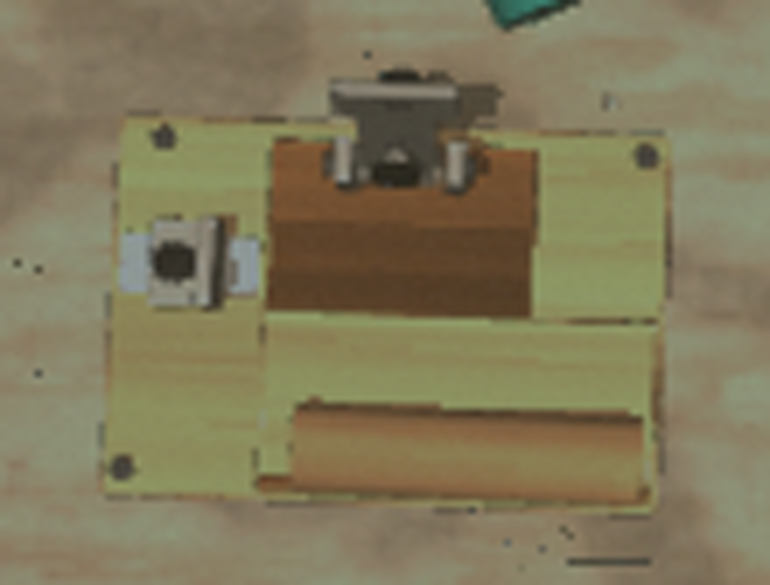

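View pics/s0c.png

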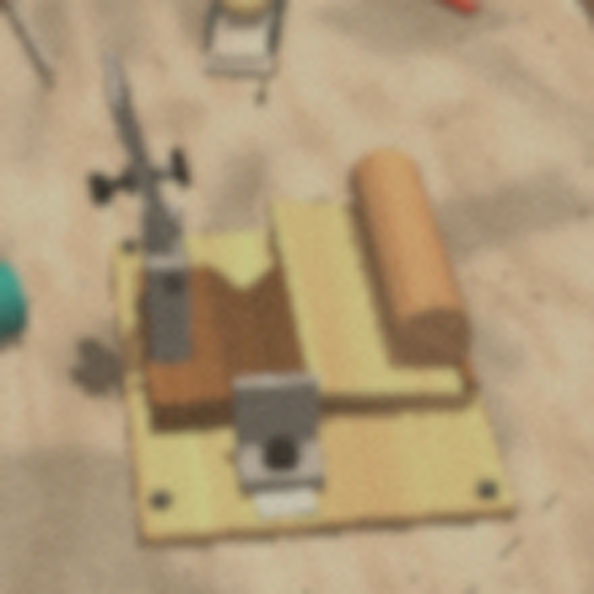

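```bash
python3 - <<'E'
from h import *
P=[]
for u,v in [(120,115),(668,135),(655,512),(102,495)]:
    P.append(onz('t0',250+u/7,170+v/6.5,.012));print(P[-1].round(4))
P=np.array(P); o=P.mean(0);ydir=(P[0]+P[3]-P[1]-P[2]);yaw=np.arctan2(-ydir[0],ydir[1]);print(o,yaw,[np.linalg.norm(P[i]-P[(i+1)%4]) for i in range(4)])
R=np.array([[np.cos(yaw),-np.sin(yaw)],[np.sin(yaw),np.cos(yaw)]])
F=o[:2]+R@[0.0215,0];print('origin',F)
print(np.load('pics/w0.npz')['T_tool_cam'].round(3), np.load('pics/w0.npz')['K'])
E
```

```text
[0.6587 0.1747 0.012 ]
[ 0.6444 -0.0866  0.012 ]
[ 0.4517 -0.0766  0.012 ]
[0.4646 0.1846 0.012 ]
[0.5548326  0.04904151 0.012     ] -0.05213714994196422 [np.float64(0.261633975259635), np.float64(0.1929395238291056), np.float64(0.26157248235646957), np.float64(0.19432408083692657)]
origin [0.57630338 0.04792107]
[[ 1.    -0.     0.001  0.   ]
 [-0.     0.958  0.286 -0.08 ]
 [-0.001 -0.286  0.958 -0.166]
 [ 0.     0.     0.     1.   ]] [[323.30055472   0.         320.11766914]
 [  0.         323.30055472 195.57576087]
 [  0.           0.           1.        ]]
```

```bash
python3 -m handwheel '-2 4 -4 -0.03; -6 8 -8 -0.06; -9 14 -10 -0.1; -12 20 -10 -0.12; -15 26 -10 -0.16'; python3 -m handwheel '-3 5 0 -0.02; -6 11 0 -0.04; -10 18 0 -0.06; -14 25 0 -0.08; -17 31 0 -0.085'
```

```text
t: 0.78
tool_pos: [0.3506, 0.3203, 0.3188]
tcp_rot: [[0.135, 0.991, 0.001], [0.991, -0.135, 0.001], [0.001, 0.001, -1.0]]
contact_force: [1.6, 0.6, 0.1]
opening: 1.0
t: 1.4
tool_pos: [0.5979, 0.136, 0.3182]
tcp_rot: [[0.052, 0.999, -0.0], [0.999, -0.052, 0.0], [0.0, -0.0, -1.0]]
contact_force: [0.2, 1.8, -0.1]
opening: 1.003
```

```bash
python3 -m handwheel '-2 1 0 0; -4 3 0 0; -6 4 0 0; -6 4 0 0; -6 4 0 0'; python3 - <<'E'
from h import *
snap('wrist','w1');print(manip.get_state()['tool_pos'])
E
```

```text
t: 2.02
tool_pos: [0.6328, 0.0762, 0.3185]
tcp_rot: [[0.051, 0.999, -0.0], [0.999, -0.051, 0.0], [0.0, -0.0, -1.0]]
contact_force: [0.0, 0.1, -0.5]
opening: 0.998
[0.6328144  0.07632736 0.31859934]
```

View pics/w1.png

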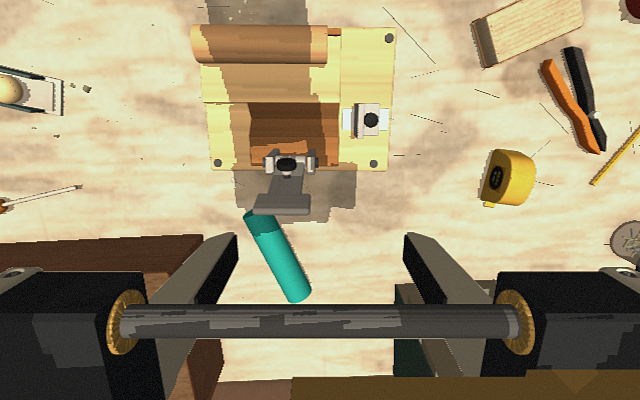

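The wrist view shows the jig well: bar (192..328, 25..63), stop face near column 356 and row 120, strap leaning toward me at (285,200), cheeks near row 160. I'll take a second view from nearer the robot.

```bash
python3 -m handwheel '-1 -3 0 0; -2 -6 0 0; -3 -9 0 0; -3 -9 0 0; -3 -9 0 0'; python3 - <<'E'
from h import *
snap('wrist','w2');print(manip.get_state()['tool_pos'])
for f,(x0,x1,y0,y1) in dict(w1=(180,410,10,230),w2=(180,440,10,330)).items():
    a=cv2.imread(f'pics/{f}.png')[y0:y1,x0:x1];k=min(800/a.shape[1],600/a.shape[0]);print(f,k)
    cv2.imwrite(f'pics/{f}c.png',cv2.resize(a,None,fx=k,fy=k,interpolation=cv2.INTER_CUBIC))
E
```

```text
t: 2.7
tool_pos: [0.5422, 0.0508, 0.3187]
tcp_rot: [[0.051, 0.999, 0.001], [0.999, -0.051, 0.0], [0.0, 0.001, -1.0]]
contact_force: [0.5, -0.7, -0.4]
opening: 1.001
[0.54236906 0.05074892 0.31845921]
w1 2.727272727272727
w2 1.875
```

View pics/w2.png

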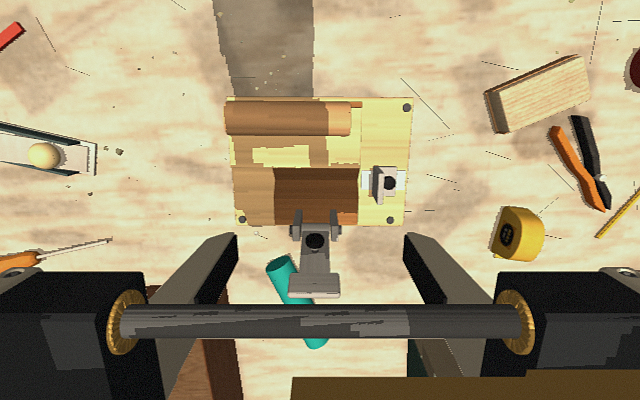

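View pics/w1c.png

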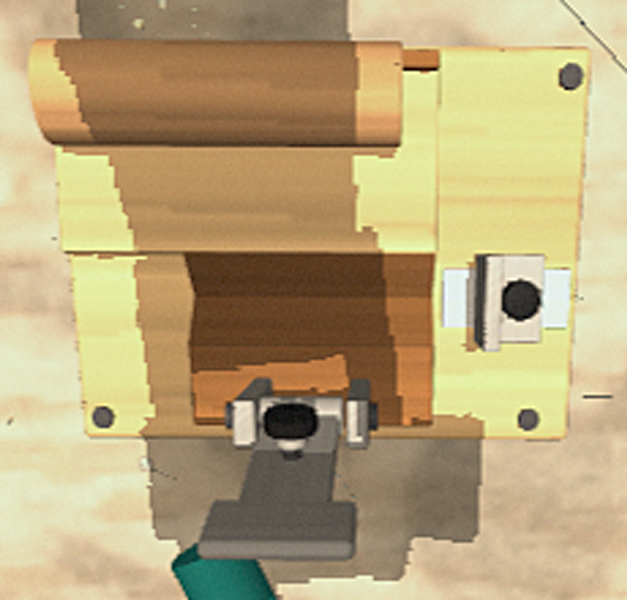

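View pics/w2c.png

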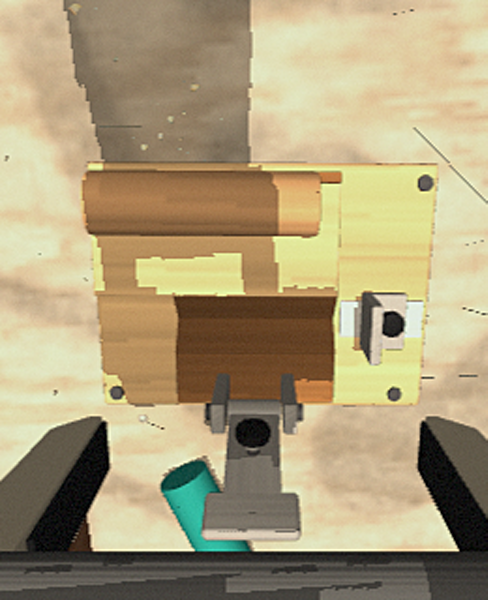

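```bash
cat >> h.py <<'E'
a1=lambda u,v:(180+u/2.7273,10+v/2.7273)
a2=lambda u,v:(180+u/1.875,10+v/1.875)
E
python3 - <<'E'
from h import *
C={}
for n,p,q in [('FR',(569,437),(421,405)),('FL',(87,437),(104,403)),('NR',(588,48),(437,164)),('lipL',(63,252),(97,295)),('lipR',(436,253),(338,297)),('stopTopN',(487,256),(372,294)),('stopTopF',(487,350),(375,363)),('barTopR',(401,44),(320,177)),('barRlow',(401,145),(320,235)),('barLlow',(50,144),(86,234)),('padNL',(30,75),(82,205))]:
    C[n],e=two('w1',a1(*p),'w2',a2(*q));print(n,C[n].round(4),round(e,4))
for n,q in [('FR',(421,405)),('FL',(104,403)),('NR',(437,164)),('NL',(88,163))]: C[n]=onz('w2',*a2(*q),.012); print(n,C[n])
d=C['NR']+C['FR']-C['NL']-C['FL'];yaw=np.arctan2(-d[0],d[1]);o=sum(C[k] for k in('NR','FR','NL','FL'))/4
R=np.array([[np.cos(yaw),-np.sin(yaw)],[np.sin(yaw),np.cos(yaw)]]);F=o[:2]+R@[.0215,0]
print(yaw,F)
for k,v in C.items(): print(k,(R.T@(v[:2]-F)*1000).round(1),(v[2]*1000).round(1))
E
```

```text
FR [0.6593 0.1774 0.014 ] 0.0003
FL [ 0.6483 -0.089   0.0021] 0.001
NR [0.4674 0.1861 0.0089] 0.0005
lipL [ 0.5492 -0.0749  0.0335] 0.0013
lipR [0.5592 0.1072 0.0369] 0.0003
stopTopN [0.5619 0.1347 0.0205] 0.002
stopTopF [0.6037 0.129  0.065 ] 0.0023
barTopR [0.4712 0.0935 0.0614] 0.0003
barRlow [0.5108 0.0926 0.0534] 0.0017
barLlow [ 0.5018 -0.0715  0.0455] 0.0028
padNL [ 0.48   -0.0604  0.0868] 0.0011
FR [0.66014448 0.17810981 0.012     ]
FL [ 0.64472148 -0.0864905   0.012     ]
NR [0.46731647 0.18547479 0.012     ]
NL [ 0.45330065 -0.07420904  0.012     ]
-0.05609160804058368 [0.57783696 0.04951593]
FR [ 75. 133.] 12.0
FL [  74.4 -132. ] 12.0
NR [-118.   129.5] 12.0
lipL [ -21.6 -125.9] 33.5
lipR [-21.9  56.5] 36.9
stopTopN [-20.6  84.1] 20.5
stopTopF [21.3 80.8] 65.0
barTopR [-108.9   38. ] 61.4
barRlow [-69.3  39.3] 53.4
barLlow [ -69.1 -125.1] 45.5
padNL [ -91.6 -115.2] 86.8
NL [-117.4 -130.5] 12.0
```

```bash
python3 -m handwheel '-1.5 -4 2 0.002; -3 -8 5 0.005; -4.1 -10 9 0.005; -4.1 -10 14 0.005; -4.1 -10 18 0.005'; python3 -m handwheel '0 0 2 0; 0 0 5 0; 0 0 7.5 0; 0 0 9.5 0; 0 0 9.5 0'; python3 - <<'E'
from h import *
snap('wrist','w3');print(manip.get_state()['tool_pos'])
E
```

```text
t: 3.38
tool_pos: [0.4401, 0.0146, 0.1368]
tcp_rot: [[0.057, 0.998, -0.0], [0.998, -0.057, 0.0], [0.0, -0.0, -1.0]]
contact_force: [0.3, -0.2, 0.4]
opening: 0.998
t: 4.0
tool_pos: [0.4396, 0.0147, 0.0422]
tcp_rot: [[0.057, 0.998, -0.003], [0.998, -0.057, 0.0], [0.0, -0.003, -1.0]]
contact_force: [-0.7, 0.0, 0.4]
opening: 1.0
[0.44012308 0.01466573 0.04311438]
```

View pics/w3.png

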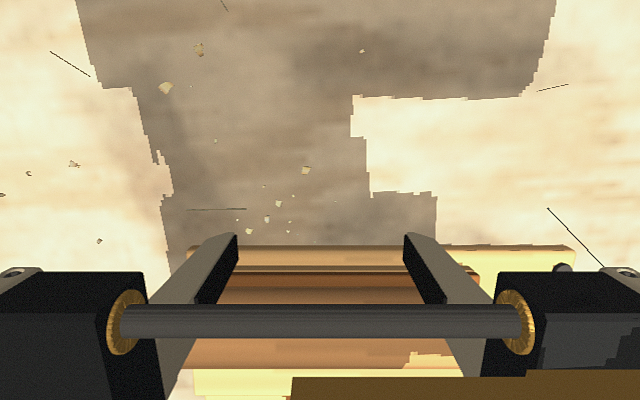

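```bash
python3 -m handwheel '0 .8 0 0; 0 1.4 0 0; 0 2 0 0; 0 2.6 0 0; 0 3.2 0 0'; python3 -m handwheel '0 .7 0 0; 0 1.4 0 0; 0 2.1 0 0; 0 2.8 0 0; 0 3.5 0 0';python3 - <<'E'
from h import *
snap('wrist','w4');snap('scene','s4')
a=cv2.imread('pics/s4.png')[160:270,285:395];cv2.imwrite('pics/s4c.png',cv2.resize(a,None,fx=5.4,fy=5.4,interpolation=cv2.INTER_CUBIC))
E
```

```text
t: 4.68
tool_pos: [0.4721, 0.0127, 0.0434]
tcp_rot: [[0.057, 0.998, -0.0], [0.998, -0.057, 0.0], [0.0, -0.0, -1.0]]
contact_force: [-3.3, 0.3, 3.4]
opening: 1.002
t: 5.3
tool_pos: [0.5073, 0.0106, 0.0434]
tcp_rot: [[0.057, 0.998, 0.0], [0.998, -0.057, -0.0], [-0.0, 0.0, -1.0]]
contact_force: [-3.9, 1.0, 2.6]
opening: 1.002
```

View pics/w4.png

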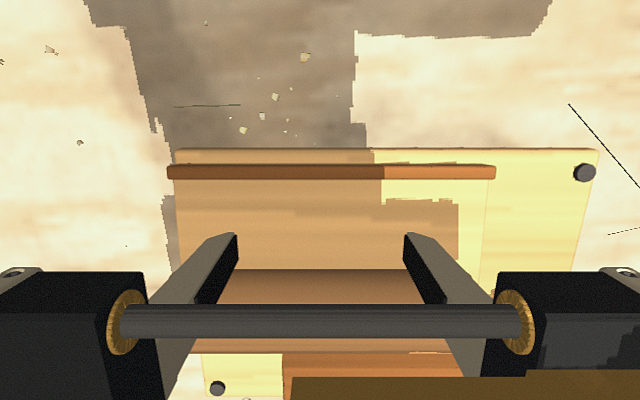

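View pics/s4c.png

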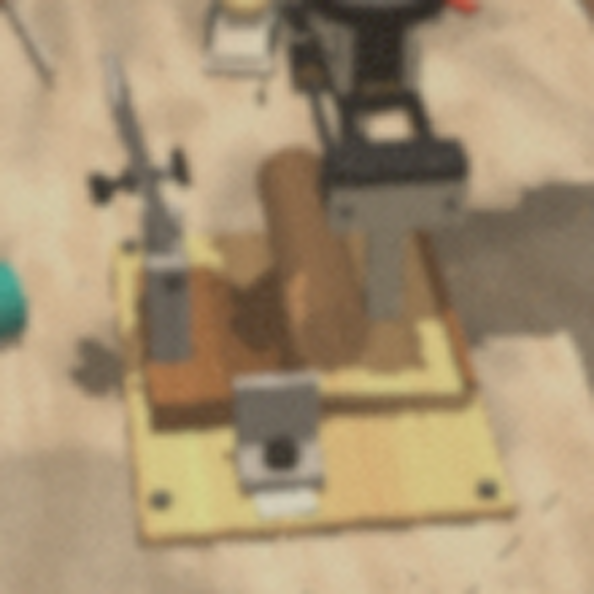

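```bash
python3 -m handwheel '0 .5 0 0; 0 1 0 0; 0 1.4 0 0; 0 1.8 0 0; 0 2.2 0 0';python3 - <<'E'
from h import *
snap('wrist','w5');snap('scene','s5')
a=cv2.imread('pics/s5.png')[160:270,285:395];cv2.imwrite('pics/s5c.png',cv2.resize(a,None,fx=5.4,fy=5.4,interpolation=cv2.INTER_CUBIC))
E
```

```text
t: 6.02
tool_pos: [0.5294, 0.0094, 0.0434]
tcp_rot: [[0.057, 0.998, 0.001], [0.998, -0.057, -0.0], [-0.0, 0.001, -1.0]]
contact_force: [0.6, -1.4, 0.2]
opening: 0.997
```

View pics/s5c.png

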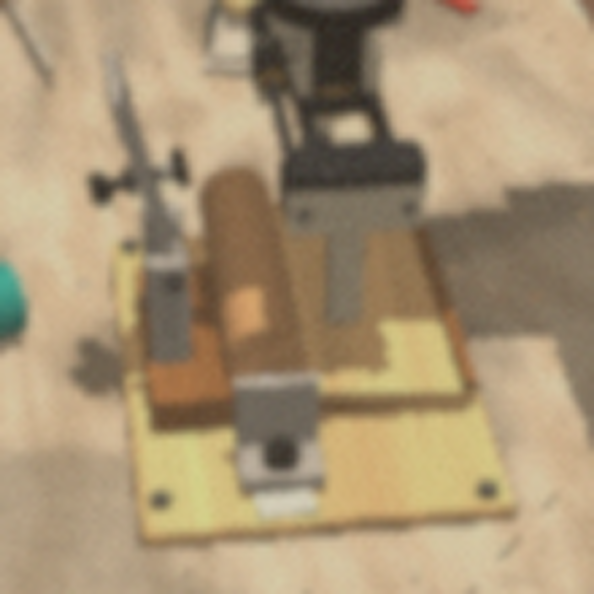

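The bar has dropped into the V. Next I'll measure the open strap's lean before planning where the gripper body can go.

```bash
python3 - <<'E'
from h import *
yaw=-.0561;R=np.array([[np.cos(yaw),-np.sin(yaw)],[np.sin(yaw),np.cos(yaw)]]);F=np.array([.5778,.0495])
for n,p,q in [('farR',(353,555),(300,539)),('farL',(200,555),(203,536)),('nearR',(356,503),(299,493)),('nearL',(217,503),(205,493))]:
    v,e=two('w1',a1(*p),'w2',a2(*q)); print(n,(R.T@(v[:2]-F)*1000).round(1),(v[2]*1000).round(1),round(e,4))
for f,b in (('w1',(235,150,330,230)),('w2',(280,205,350,310))):
    a=cv2.imread(f'pics/{f}.png')[b[1]:b[3],b[0]:b[2]];cv2.imwrite(f'pics/{f}s.png',cv2.resize(a,None,fx=5,fy=5,interpolation=cv2.INTER_CUBIC))
E
```

```text
farR [74.7 20.5] 203.6 0.0003
farL [ 76.7 -32. ] 198.4 0.0002
nearR [65.5 21.1] 172.3 0.0007
nearL [ 67.4 -32.3] 168.3 0.0023
```

View pics/w1s.png

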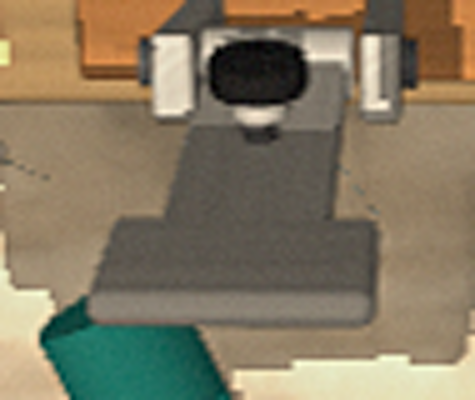

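View pics/w2s.png

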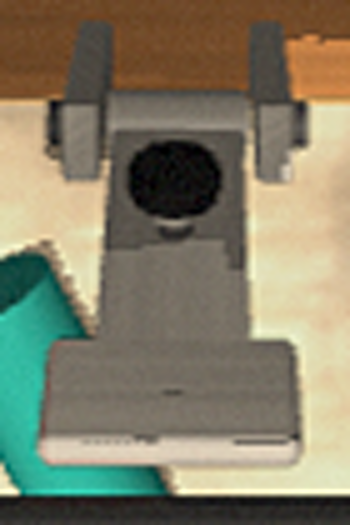

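```bash
python3 -m handwheel '0 -1.5 0 0; 0 -3 -2 0; 0 -3 -7 0; 0 -3 -13 0; 0 -3 -19 0' 1; python3 -m handwheel '0 2 -3 0; 0 5 -6 0; 0 5 -6 0; 0 5 -6 0; 0 5 -6 0' ;python3 - <<'E'
from h import *
snap('wrist','w6');snap('top','t6');s=manip.get_state();print(s['tool_pos'],s['joint_positions'])
E
```

```text
t: 6.75
tool_pos: [0.4985, 0.0111, 0.2354]
tcp_rot: [[0.057, 0.998, 0.0], [0.998, -0.057, -0.0], [-0.0, 0.0, -1.0]]
contact_force: [-0.8, -1.0, -0.7]
opening: 0.511
t: 7.38
tool_pos: [0.5478, 0.0084, 0.2923]
tcp_rot: [[0.057, 0.998, -0.002], [0.998, -0.057, 0.0], [0.0, -0.002, -1.0]]
contact_force: [0.8, 0.6, 0.3]
opening: 0.011
[0.54811027 0.00834389 0.29276395] [-6.97030947e-02  2.81999975e-01  1.55984450e+00 -8.67686705e-06
  1.30092082e+00 -1.58372276e+00]
```

View pics/w6.png

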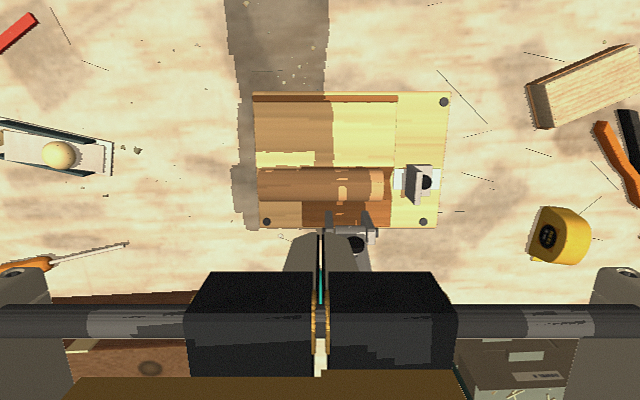

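```bash
python3 - <<'E'
import cv2
a=cv2.imread('pics/w6.png')[85:235,245:455];cv2.imwrite('pics/w6c.png',cv2.resize(a,None,fx=3.8,fy=3.8,interpolation=cv2.INTER_CUBIC))
E
```

```text
(no output)
```

View pics/w6c.png

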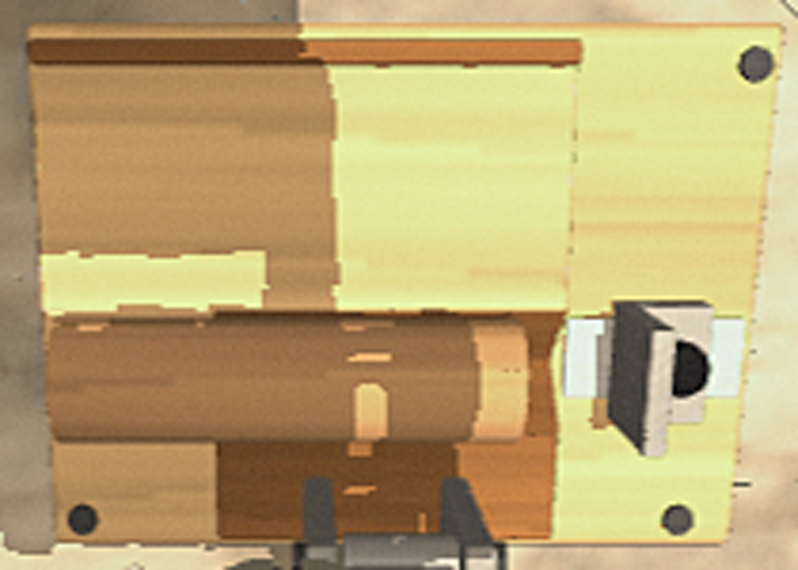

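```bash
cat >> h.py <<'E'
yaw=-.0561;RF=np.array([[np.cos(yaw),-np.sin(yaw)],[np.sin(yaw),np.cos(yaw)]]);F=np.array([.5775,.0445])
def fx(v): return np.r_[RF.T@(np.array(v)[:2]-F),v[2]]*1000
def wd(x,y,z): return np.r_[F+RF@np.array([x,y])/1000,z/1000]
E
python3 - <<'E'
from h import *
a6=lambda u,v:(245+u/3.8,85+v/3.8)
for n,p,z in [('barR',(528,375),.067),('barL',(46,375),.067),('bartopnear',(300,313),.045),('barfar',(300,440),.045),('stoptop',(649,392),.066),('stopbot',(612,357),.02),('lipR',(568,310),.036),('lipL',(40,310),.036),('baseNR',(783,28),.012),('baseNL',(28,28),.012),('VRfar',(552,538),.036),('VLfar',(217,538),.036)]:
    print(n,fx(onz('w6',*a6(*p),z)).round(1))
p,e=two('w2',a2(375,330),'w6',a6(649,392));print(fx(p),e)
E
```

```text
barR [-6.6 42.6 67. ]
barL [  -6.7 -115.7   67. ]
bartopnear [-22.9 -32.1  45. ]
barfar [ 22.6 -32.   45. ]
stoptop [-0.5 83.1 66. ]
stopbot [-1.3 82.5 20. ]
lipR [-22.1  61.5  36. ]
lipL [ -22.2 -122.7   36. ]
baseNR [-116.3  135.2   12. ]
baseNL [-116.5 -126.    12. ]
VRfar [63.4 61.2 36. ]
VLfar [ 63.2 -62.4  36. ]
[ 3.13251764 89.23973914 45.78009566] 0.0035299559415263733
```

```bash
python3 -m handwheel '-4 1 0 -0.17; -8 2 2 -0.35; -10.2 3.8 5 -0.53; -10.2 3.8 8 -0.71; -10.2 3.8 12 -0.88'; python3 -m handwheel '0 0 0 -0.15; 0 0 3 -0.15; 0 0 3 -0.15; 0 0 3 -0.15; 0 0 3 -0.15'; python3 - <<'E'
from h import *
s=manip.get_state();print(fx(s['tool_pos']),s['joint_positions'],s['tcp_rot'])
d=RF.T@s['tcp_rot'][:2,:2];print(d)
print('delta tool', s['tcp_rot'].T@(wd(11,-140,42)-s['tool_pos']))
snap('wrist','w7')
E
```

```text
t: 8.1
tool_pos: [0.5809, -0.0961, 0.1725]
tcp_rot: [[-0.737, 0.676, 0.001], [0.676, 0.737, -0.0], [-0.001, 0.0, -1.0]]
contact_force: [0.6, -0.0, -0.2]
opening: 0.003
t: 8.72
tool_pos: [0.5813, -0.0958, 0.1445]
tcp_rot: [[-0.827, 0.563, 0.001], [0.563, 0.827, -0.0], [-0.001, 0.0, -1.0]]
contact_force: [0.4, 0.9, -0.4]
opening: 0.003
[  11.67776142 -139.87328405  144.47180859] [-2.42335582e-01  5.03158461e-01  1.61777213e+00 -4.06712919e-05
  1.01914288e+00 -2.78620108e+00] [[-8.26627757e-01  5.62747192e-01  1.46647768e-03]
 [ 5.62747269e-01  8.26628908e-01 -3.98184519e-04]
 [-1.43631006e-03  4.96105934e-04 -9.99998845e-01]]
[[-0.85688088  0.51551232]
 [ 0.51551246  0.85688202]]
delta tool [ 0.00066262 -0.00050881  0.10247072]
```

View pics/w7.png

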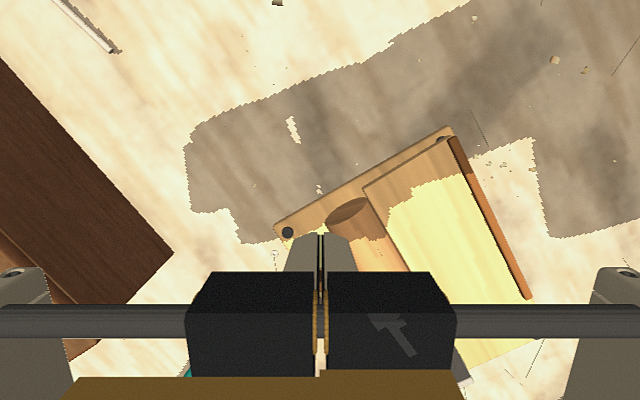

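```bash
python3 -m handwheel '0 0 4 0; 0 0 8 0; 0 0 10.2 0; 0 0 10.2 0; 0 0 10.2 0'; python3 -m handwheel '0.21 0.34 0 0; 0.41 0.69 0 0; 0.57 0.94 0 0; 0.72 1.2 0 0; 0.88 1.46 0 0'; python3 - <<'E'
from h import *
s=manip.get_state();print(fx(s['tool_pos']),RF.T@s['contact_force'][:2])
snap('wrist','w8');snap('scene','s8')
a=cv2.imread('pics/s8.png')[140:270,285:395];cv2.imwrite('pics/s8c.png',cv2.resize(a,None,fx=4.6,fy=4.6,interpolation=cv2.INTER_CUBIC))
E
```

```text
t: 9.4
tool_pos: [0.5816, -0.0959, 0.0427]
tcp_rot: [[-0.827, 0.563, 0.002], [0.563, 0.827, -0.0], [-0.002, 0.001, -1.0]]
contact_force: [-0.5, 0.3, 0.6]
opening: 0.004
t: 10.02
tool_pos: [0.5825, -0.0791, 0.0421]
tcp_rot: [[-0.827, 0.563, 0.002], [0.563, 0.827, -0.001], [-0.002, 0.0, -1.0]]
contact_force: [-0.2, -5.9, 4.3]
opening: 0.007
[  11.9023903  -123.15278333   42.05990956] [ 0.13033418 -5.92720632]
```

View pics/s8c.png

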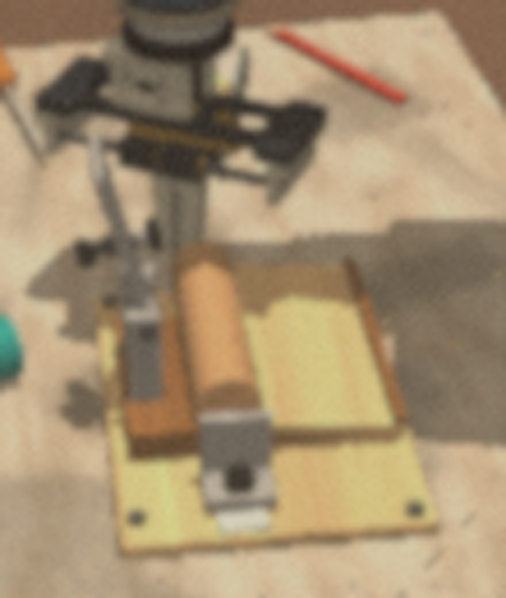

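View pics/w8.png

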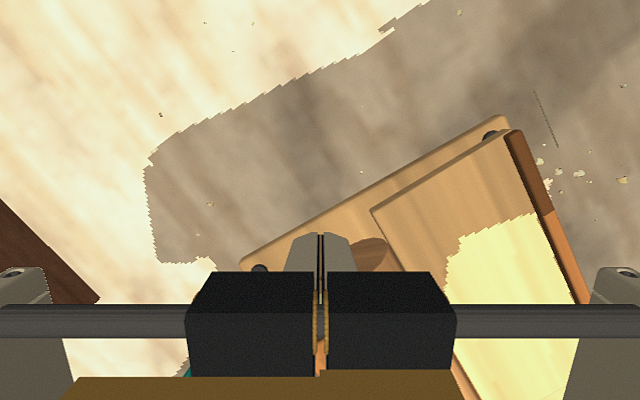

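```bash
python3 -m handwheel '0.26 0.43 0 0; 0.52 0.86 0 0; 0.77 1.28 0 0; 0.98 1.63 0 0; 1.13 1.88 0 0'; python3 - <<'E'
from h import *
s=manip.get_state();print(fx(s['tool_pos']),RF.T@s['contact_force'][:2])
snap('scene','s9');snap('top','t9');s=manip.get_state();print(fx(s['tool_pos']),RF.T@s['contact_force'][:2])
a=cv2.imread('pics/s9.png')[140:270,285:395];b=cv2.imread('pics/t9.png')[170:260,250:360]
cv2.imwrite('pics/s9c.png',cv2.resize(a,None,fx=4.6,fy=4.6,interpolation=cv2.INTER_CUBIC))
cv2.imwrite('pics/t9c.png',cv2.resize(b,None,fx=6.5,fy=6.5,interpolation=cv2.INTER_CUBIC))
E
```

```text
t: 10.75
tool_pos: [0.5838, -0.0573, 0.0421]
tcp_rot: [[-0.827, 0.562, 0.002], [0.562, 0.827, -0.001], [-0.002, 0.0, -1.0]]
contact_force: [0.6, -6.8, 5.5]
opening: 0.008
[  12.00073361 -101.24299661   42.12415403] [ 1.01386985 -6.76822589]
[  11.9731361  -101.00992506   42.09760781] [ 1.45205419 -5.01713595]
```

View pics/s9c.png

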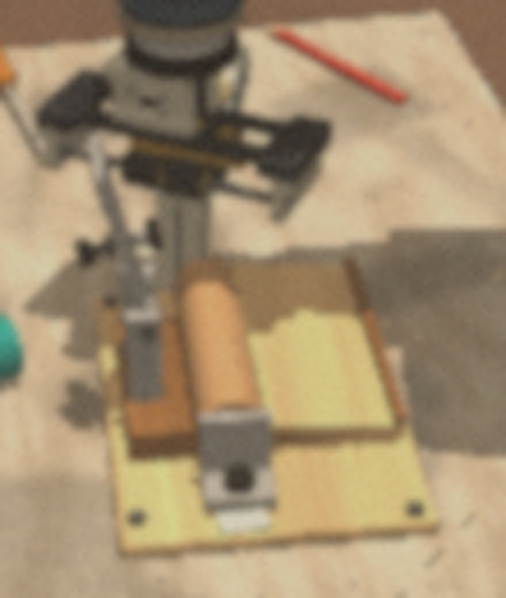

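View pics/t9c.png

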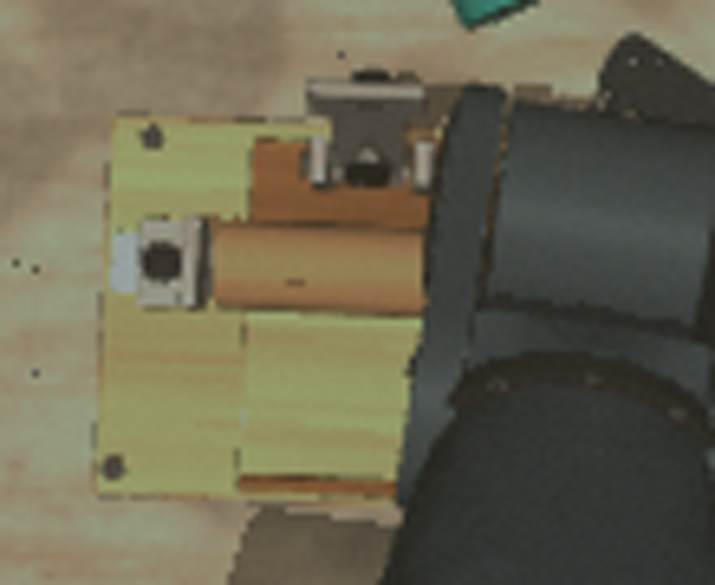

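```bash
python3 -m handwheel '0.05 0.09 0 0; 0.1 0.17 0 0; 0.15 0.26 0 0; 0.15 0.26 0 0; 0.15 0.26 0 0'; python3 - <<'E'
from h import *
s=manip.get_state();print(fx(s['tool_pos']),RF.T@s['contact_force'][:2])
snap('top','t10')
b=cv2.imread('pics/t10.png')[195:225,260:310]
cv2.imwrite('pics/t10c.png',cv2.resize(b,None,fx=16,fy=16,interpolation=cv2.INTER_CUBIC))
E
```

```text
t: 11.48
tool_pos: [0.584, -0.0543, 0.0421]
tcp_rot: [[-0.827, 0.563, 0.002], [0.563, 0.827, -0.001], [-0.002, 0.0, -1.0]]
contact_force: [0.1, -5.9, 5.5]
opening: 0.006
[ 11.99193992 -98.25920339  42.09057383] [ 0.44885855 -5.85612749]
```

View pics/t10c.png

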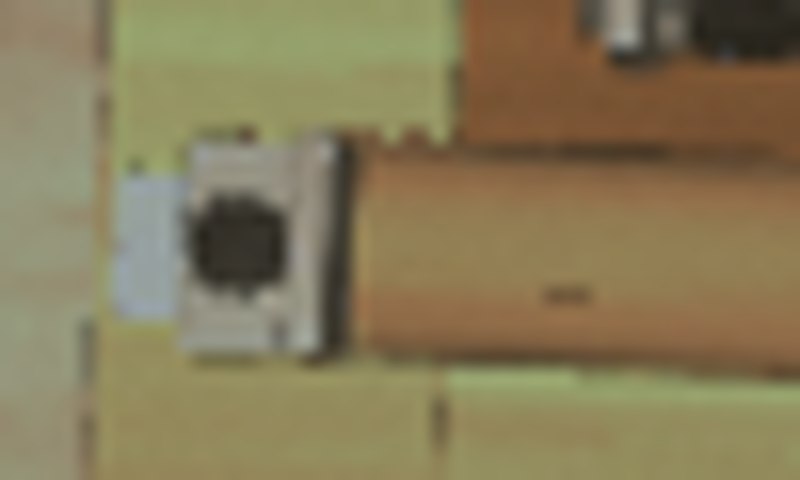

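```bash
for i in 1; do python3 -m handwheel '0.03 0.05 0 0; 0.05 0.09 0 0; 0.08 0.13 0 0; 0.1 0.17 0 0; 0.1 0.17 0 0'; done; python3 - <<'E'
from h import *
s=manip.get_state();print(fx(s['tool_pos']),RF.T@s['contact_force'][:2])
E
python3 -m handwheel '0.015 0.025 0 0; 0.03 0.05 0 0; 0.04 0.07 0 0; 0.05 0.09 0 0; 0.05 0.09 0 0'
```

```text
t: 12.15
tool_pos: [0.5841, -0.0524, 0.0421]
tcp_rot: [[-0.827, 0.563, 0.002], [0.563, 0.827, -0.001], [-0.002, 0.0, -1.0]]
contact_force: [0.6, -6.5, 5.5]
opening: 0.005
[ 12.01393682 -96.36920262  42.10413921] [ 0.9134005  -6.43035278]
t: 12.78
tool_pos: [0.5842, -0.0514, 0.0421]
tcp_rot: [[-0.827, 0.563, 0.002], [0.563, 0.827, -0.001], [-0.002, 0.0, -1.0]]
contact_force: [0.6, -6.9, 5.0]
opening: 0.002
```

```bash
python3 -m handwheel '0.015 0.025 0 0; 0.03 0.05 0 0; 0.04 0.07 0 0; 0.05 0.09 0 0; 0.05 0.09 0 0'; python3 - <<'E'
from h import *
s=manip.get_state();print(fx(s['tool_pos']),RF.T@s['contact_force'][:2])
snap('top','t11')
b=cv2.imread('pics/t11.png')[195:225,260:310]
cv2.imwrite('pics/t11c.png',cv2.resize(b,None,fx=16,fy=16,interpolation=cv2.INTER_CUBIC))
E
```

```text
t: 13.4
tool_pos: [0.5842, -0.0504, 0.0421]
tcp_rot: [[-0.827, 0.563, 0.002], [0.563, 0.827, -0.001], [-0.002, 0.0, -1.0]]
contact_force: [0.4, -6.4, 5.8]
opening: 0.003
[ 12.02732603 -94.32691988  42.06577666] [ 0.76621154 -6.36535503]
```

View pics/t11c.png

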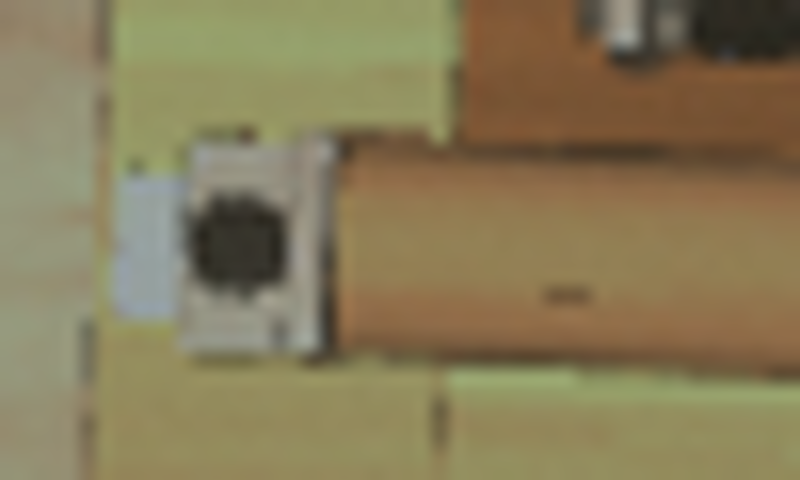

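```bash
for i in 1; do python3 -m handwheel '0.01 0.01 0 0; 0.02 0.03 0 0; 0.03 0.04 0 0; 0.03 0.05 0 0; 0.03 0.05 0 0'|grep -E 'force|tool'; done;  python3 -m handwheel '0.01 0.01 0 0; 0.02 0.03 0 0; 0.03 0.04 0 0; 0.03 0.05 0 0; 0.03 0.05 0 0'|grep -E 'force|tool'
```

```text
tool_pos: [0.5843, -0.0498, 0.0421]
contact_force: [-0.2, -6.7, 4.9]
tool_pos: [0.5843, -0.0495, 0.0421]
contact_force: [0.1, -8.9, 5.9]
```

```bash
python3 -m handwheel '0.01 0.01 0 0; 0.02 0.03 0 0; 0.03 0.04 0 0; 0.03 0.04 0 0; 0.03 0.04 0 0'|grep -E 'force|tool';python3 - <<'E'
from h import *
s=manip.get_state();print(fx(s['tool_pos']),RF.T@s['contact_force'][:2])
snap('top','t12')
b=cv2.imread('pics/t12.png')[195:225,260:310]
cv2.imwrite('pics/t12c.png',cv2.resize(b,None,fx=16,fy=16,interpolation=cv2.INTER_CUBIC))
E
```

```text
tool_pos: [0.5844, -0.0494, 0.0422]
contact_force: [-0.3, -11.6, 4.9]
[ 12.1132948  -93.37406271  42.18954897] [  0.396797   -11.59990356]
```

View pics/t12c.png

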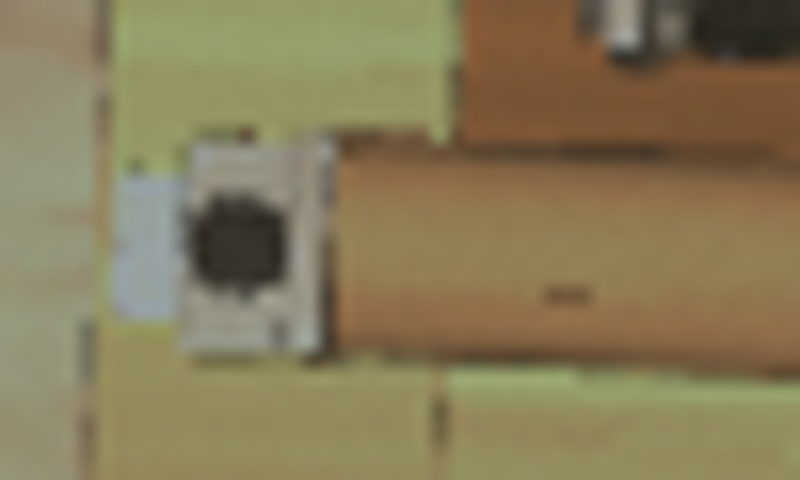

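```bash
python3 -m handwheel '-0.5 -0.85 0 0; -1.3 -2.1 0 0; -2 -3.4 -1 0; -2 -3.4 -6 0; -2 -3.4 -12 0'|grep -E 'force|tool'; python3 -m handwheel '0 0 -5 0.15; 0 0 -11 0.3; 0 0 -12 0.5; 0 0 -12 0.68; 0 0 -12 0.86'; python3 -m handwheel '0 0 0 0.17; 0 0 0 0.17; 0 0 0 0.17; 0 0 0 0.17; 0 0 0 0.17' ;python3 - <<'E'
from h import *
s=manip.get_state();print(fx(s['tool_pos']),RF.T@s['tcp_rot'][:2,:2])
print('delta tool', s['tcp_rot'].T@(wd(100,0,188)-s['tool_pos'])*100)
snap('top','t13')
b=cv2.imread('pics/t13.png')[170:260,250:360]
cv2.imwrite('pics/t13c.png',cv2.resize(b,None,fx=6.5,fy=6.5,interpolation=cv2.INTER_CUBIC))
snap('wrist','w13')
E
```

```text
tool_pos: [0.5803, -0.0882, 0.1626]
contact_force: [1.1, 0.6, -0.8]
t: 16.62
tool_pos: [0.5808, -0.0881, 0.2822]
tcp_rot: [[-0.106, 0.994, 0.001], [0.994, 0.106, -0.0], [-0.0, 0.001, -1.0]]
contact_force: [-0.1, 0.2, 0.2]
opening: 0.004
t: 17.25
tool_pos: [0.581, -0.0875, 0.2814]
tcp_rot: [[0.056, 0.998, 0.0], [0.998, -0.056, 0.0], [0.0, 0.0, -1.0]]
contact_force: [-0.0, -0.4, -0.2]
opening: 0.006
[  10.92559342 -131.58119722  281.43047384] [[-4.15311870e-04  9.99999914e-01]
 [ 9.99999914e-01  4.15311788e-04]]
delta tool [13.15429995  8.91284447  9.34327268]
```

View pics/w13.png

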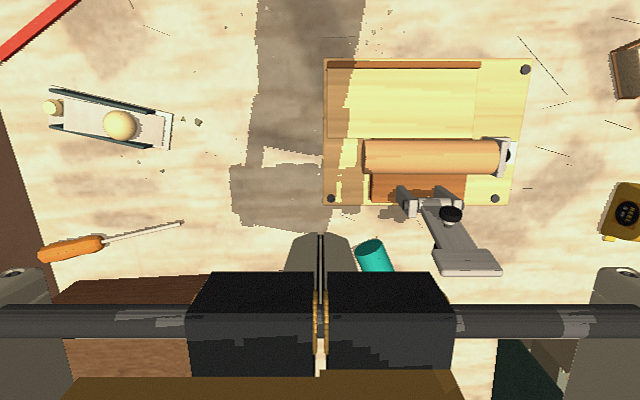

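```bash
python3 -m handwheel '2 5 0 0; 6 8.9 0 0; 10 8.9 0 0; 13.1 8.9 0 0; 13.1 8.9 0 0'|grep -E 'force|tool'; python3 -m handwheel '0 0 2 0; 0 0 5 0; 0 0 8 0; 0 0 9.3 0; 0 0 9.3 0'; python3 - <<'E'
from h import *
s=manip.get_state();print(fx(s['tool_pos']))
snap('wrist','w14');snap('scene','s14')
a=cv2.imread('pics/s14.png')[120:270,265:395];cv2.imwrite('pics/s14c.png',cv2.resize(a,None,fx=4,fy=4,interpolation=cv2.INTER_CUBIC))
E
```

```text
tool_pos: [0.6773, 0.0402, 0.2811]
contact_force: [0.3, 0.7, -0.1]
t: 18.6
tool_pos: [0.6772, 0.0377, 0.1881]
tcp_rot: [[0.057, 0.998, -0.001], [0.998, -0.057, -0.0], [-0.0, -0.001, -1.0]]
contact_force: [-0.0, -0.1, 0.6]
opening: 0.008
[ 99.96465362  -1.19863006 188.14969451]
```

View pics/w14.png

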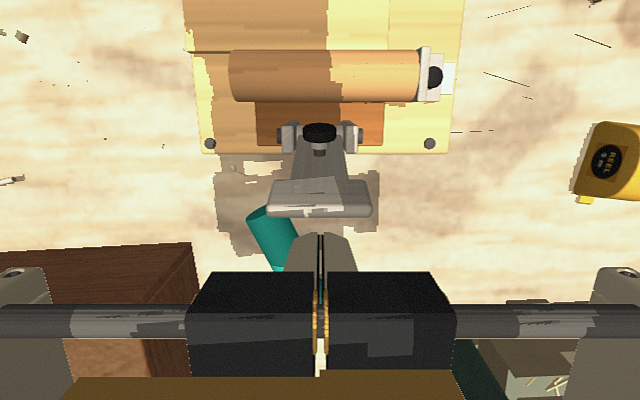

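View pics/s14c.png

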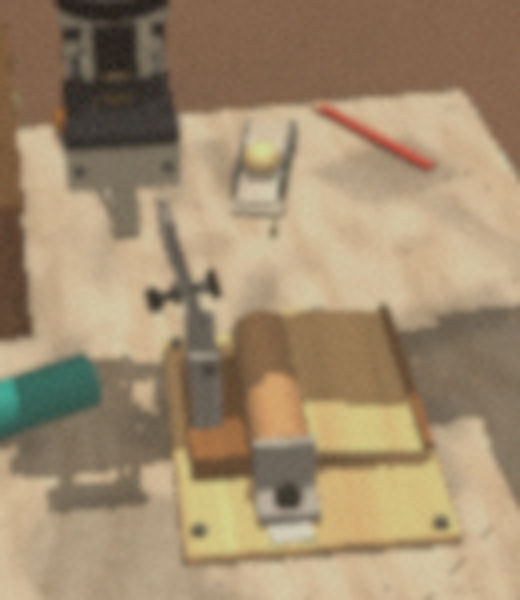

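```bash
python3 -m handwheel '0 -0.8 0 0; 0 -1.6 0 0; 0 -2.4 0 0; 0 -3.2 0 0; 0 -4 0 0'; python3 - <<'E'
from h import *
s=manip.get_state();print(fx(s['tool_pos']))
snap('scene','s15')
a=cv2.imread('pics/s15.png')[120:270,265:395];cv2.imwrite('pics/s15c.png',cv2.resize(a,None,fx=4,fy=4,interpolation=cv2.INTER_CUBIC))
E
```

```text
t: 19.32
tool_pos: [0.637, 0.0406, 0.1887]
tcp_rot: [[0.057, 0.998, 0.001], [0.998, -0.057, 0.0], [0.0, 0.001, -1.0]]
contact_force: [4.2, -0.6, 2.7]
opening: 0.006
[ 59.62539781  -0.56715858 188.65869124]
```

View pics/s15c.png

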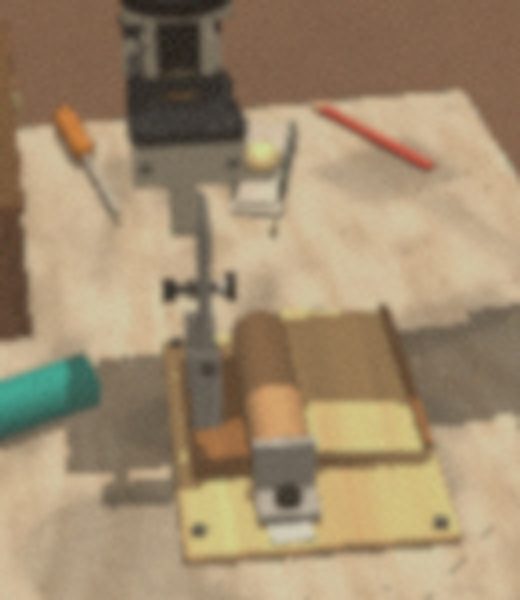

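```bash
python3 -m handwheel '0 -1 0 0; 0 -1.8 -0.2 0; 0 -2.6 -0.1 0; 0 -3.5 0.1 0; 0 -4.3 0.4 0'|grep -E 'force|tool'; python3 -m handwheel '0 -0.8 0.4 0; 0 -1.6 0.8 0; 0 -2.3 1.3 0; 0 -2.9 1.9 0; 0 -3.6 2.5 0'|grep -E 'force|tool';  python3 - <<'E'
from h import *
s=manip.get_state();print(fx(s['tool_pos']))
snap('scene','s16')
a=cv2.imread('pics/s16.png')[120:270,265:395];cv2.imwrite('pics/s16c.png',cv2.resize(a,None,fx=4,fy=4,interpolation=cv2.INTER_CUBIC))
E
```

```text
tool_pos: [0.5939, 0.043, 0.1842]
contact_force: [3.9, -1.1, 0.2]
tool_pos: [0.5582, 0.045, 0.159]
contact_force: [4.2, -0.3, 0.2]
[-19.33523696  -0.53504323 159.02687401]
```

View pics/s16c.png

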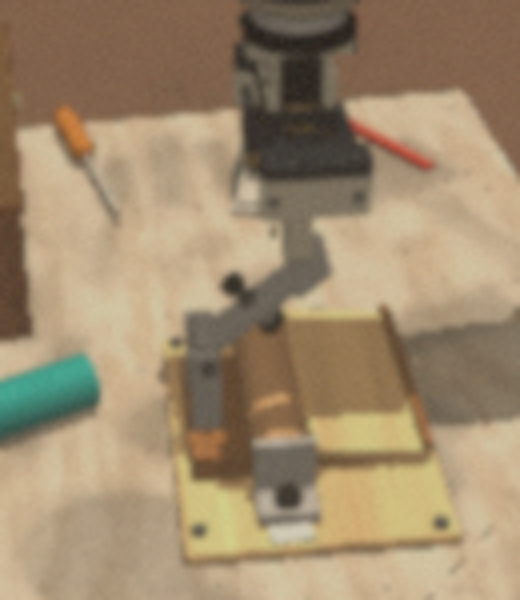

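```bash
python3 -m handwheel '0 -0.6 0.7 0; 0 -1.0 1.4 0; 0 -1.4 2.1 0; 0 -1.8 2.9 0; 0 -1.9 3.3 0'|grep -E 'force|tool';  python3 - <<'E'
from h import *
s=manip.get_state();print(fx(s['tool_pos']))
snap('scene','s17');snap('wrist','w17')
a=cv2.imread('pics/s17.png')[120:270,265:395];cv2.imwrite('pics/s17c.png',cv2.resize(a,None,fx=4,fy=4,interpolation=cv2.INTER_CUBIC))
E
```

```text
tool_pos: [0.5389, 0.0462, 0.1257]
contact_force: [-1.8, -0.5, 4.3]
[-38.61042813  -0.50931265 125.6816054 ]
```

View pics/s17c.png

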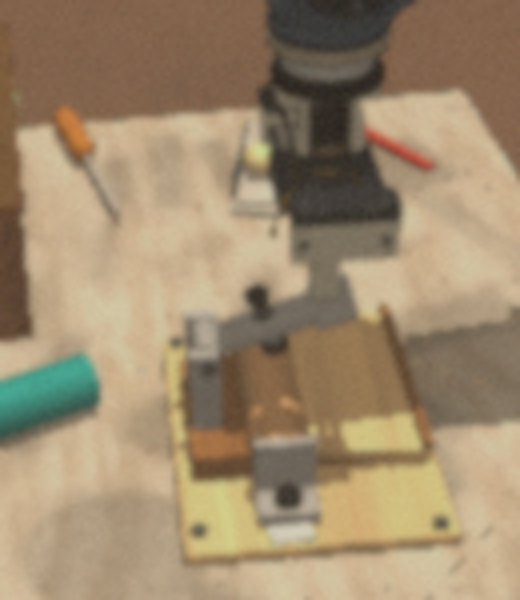

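View pics/w17.png

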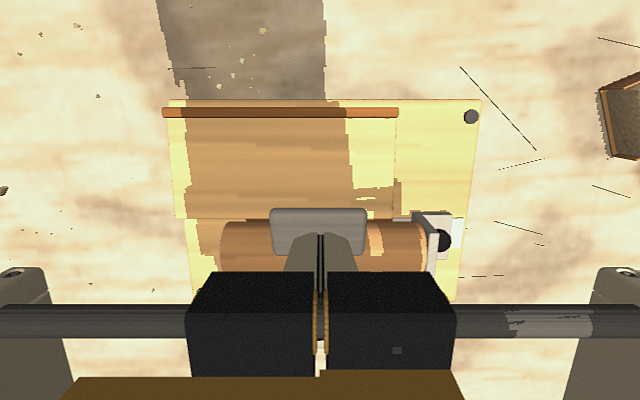

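```bash
python3 -m handwheel '0 -0.1 0.2 0; 0 -0.2 0.4 0; 0 -0.3 0.6 0; 0 -0.35 0.8 0; 0 -0.4 0.9 0'|grep -E 'force|tool'; python3 -m handwheel '0 0 0.1 0; 0 -0.1 0.2 0; 0 -0.1 0.3 0; 0 -0.1 0.3 0; 0 -0.1 0.3 0'|grep -E 'force|tool';  python3 -m handwheel '0 0 0.1 0; 0 -0.1 0.2 0; 0 -0.1 0.3 0; 0 -0.1 0.3 0; 0 -0.1 0.3 0'|grep -E 'force|tool'
```

```text
tool_pos: [0.5356, 0.0463, 0.1173]
contact_force: [1.7, -0.6, 2.6]
tool_pos: [0.5344, 0.0464, 0.1143]
contact_force: [1.1, -0.4, 2.0]
tool_pos: [0.5336, 0.0465, 0.1113]
contact_force: [1.7, -0.3, 1.8]
```

```bash
cat > rd.py <<'E'
from h import *
f=[]
for i in range(5):
    manip.snapshot('top'); s=manip.get_state(); f.append(s['contact_force'])
p=fx(s['tool_pos']);print('t',round(s['t'],2),'pos',p.round(2),'F',np.mean(f,0).round(2),np.std(f,0).round(2))
E
python3 rd.py;  python3 -m handwheel '0 0 0.1 0; 0 -0.1 0.2 0; 0 -0.1 0.3 0; 0 -0.1 0.3 0; 0 -0.1 0.3 0'|grep -E 'force'; python3 rd.py
```

```text
t 23.52 pos [-44.    -0.51 111.36] F [ 1.79 -0.19  1.61] [0.2  0.54 0.57]
contact_force: [1.9, -1.0, 1.3]
t 24.4 pos [-45.05  -0.51 108.33] F [1.67 0.14 1.65] [0.58 0.53 0.49]
```

```bash
for i in 1; do python3 -m handwheel '0 0 0.06 0; 0 0 0.12 0; 0 0 0.18 0; 0 0 0.24 0; 0 0 0.3 0'|grep -E 'force|tool_pos';done; python3 -m handwheel '0 0 0.06 0; 0 0 0.12 0; 0 0 0.18 0; 0 0 0.24 0; 0 0 0.3 0'|grep -E 'force|tool_pos'; python3 rd.py
```

```text
tool_pos: [0.5323, 0.0465, 0.1052]
contact_force: [-1.8, 0.7, 2.6]
tool_pos: [0.5325, 0.0465, 0.1024]
contact_force: [-2.2, 0.9, 3.1]
t 25.9 pos [-44.79  -0.54 102.35] F [-0.94  0.05  1.4 ] [0.74 0.7  0.94]
```

```bash
python3 -m handwheel '0 0 0.06 0; 0 0 0.12 0; 0 0 0.18 0; 0 0 0.24 0; 0 0 0.3 0'|grep -E 'force|tool_pos'; python3 - <<'E'
from h import *
snap('scene','s18')
a=cv2.imread('pics/s18.png')[180:250,295:375];cv2.imwrite('pics/s18c.png',cv2.resize(a,None,fx=8,fy=8,interpolation=cv2.INTER_CUBIC))
E
```

```text
tool_pos: [0.5325, 0.0465, 0.0993]
contact_force: [-1.2, -0.2, 2.9]
```

View pics/s18c.png

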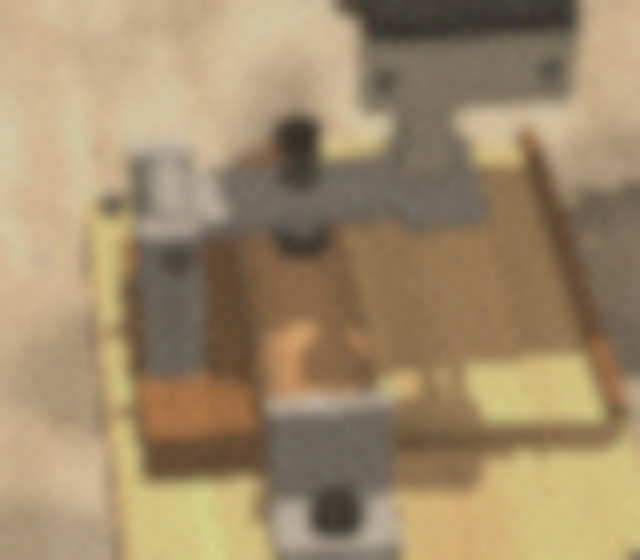

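```bash
python3 -m handwheel '0 0 0.06 0; 0 0 0.12 0; 0 0 0.18 0; 0 0 0.24 0; 0 0 0.3 0'|grep -E 'force|tool_pos'; python3 -m handwheel '0 0 0.06 0; 0 0 0.12 0; 0 0 0.18 0; 0 0 0.24 0; 0 0 0.3 0'|grep -E 'force|tool_pos'
```

```text
tool_pos: [0.5325, 0.0465, 0.0963]
contact_force: [-2.5, -0.2, 2.6]
tool_pos: [0.5325, 0.0465, 0.0933]
contact_force: [-3.2, 0.6, 3.3]
```

```bash
python3 -m handwheel '0 0 0.04 0; 0 0 0.08 0; 0 0 0.12 0; 0 0 0.16 0; 0 0 0.2 0'|grep -E 'force|tool_pos'
```

```text
tool_pos: [0.5326, 0.0465, 0.0914]
contact_force: [-3.9, 0.5, 4.7]
```

```bash
python3 -m handwheel '0 0 0.04 0; 0 0 0.08 0; 0 0 0.12 0; 0 0 0.16 0; 0 0 0.2 0'|grep -E 'force|tool_pos';python3 rd.py; python3 - <<'E'
from h import *
snap('scene','s19');snap('wrist','w19')
a=cv2.imread('pics/s19.png')[180:250,295:375];cv2.imwrite('pics/s19c.png',cv2.resize(a,None,fx=8,fy=8,interpolation=cv2.INTER_CUBIC))
E
```

```text
tool_pos: [0.5326, 0.0465, 0.0895]
contact_force: [-3.8, 0.2, 6.2]
t 29.32 pos [-44.93  -0.51  89.48] F [-4.37  0.26  5.85] [0.34 0.47 0.34]
```

View pics/s19c.png

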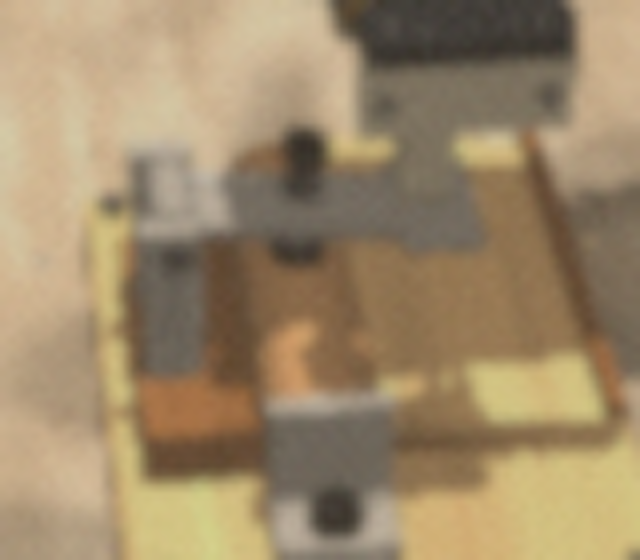

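```bash
python3 -m handwheel '0 0 0.03 0; 0 0 0.06 0; 0 0 0.09 0; 0 0 0.12 0; 0 0 0.15 0'|grep -E 'force|tool_pos';python3 rd.py
```

```text
tool_pos: [0.5327, 0.0465, 0.0881]
contact_force: [-4.0, -0.7, 8.7]
t 30.3 pos [-44.86  -0.52  88.09] F [-4.28 -0.08  6.76] [0.39 0.29 0.34]
```

The force rose steadily at about 0.7 N/mm, which matches the foot's spring. Held, it reads 6.8 N, so the foot is about half in. I'll lift off straight up and check.

```bash
python3 -m handwheel '0 0 -0.2 0; 0 0 -0.6 0; 0 0 -1.5 0; 0 0 -3 0; 0 0 -6 0'|grep -E 'force|tool_pos';python3 -m handwheel '0 0 -5 0; 0 0 -10 0; 0 2 -13 0; 0 4 -13 0; 0 4 -13 0'|grep -E 'force|tool_pos';python3 rd.py; python3 - <<'E'
from h import *
snap('scene','s20');snap('wrist','w20');snap('top','t20')
a=cv2.imread('pics/s20.png')[180:250,295:375];cv2.imwrite('pics/s20c.png',cv2.resize(a,None,fx=8,fy=8,interpolation=cv2.INTER_CUBIC))
b=cv2.imread('pics/t20.png')[170:260,250:360];cv2.imwrite('pics/t20c.png',cv2.resize(b,None,fx=6.5,fy=6.5,interpolation=cv2.INTER_CUBIC))
E
```

```text
tool_pos: [0.5322, 0.0465, 0.1487]
contact_force: [0.8, 0.2, 0.0]
tool_pos: [0.5729, 0.0441, 0.2786]
contact_force: [-0.3, 0.4, -0.4]
t 31.8 pos [ -5.59  -0.53 277.9 ] F [ 0.31  0.23 -0.14] [0.4  0.52 0.72]
```

View pics/s20c.png

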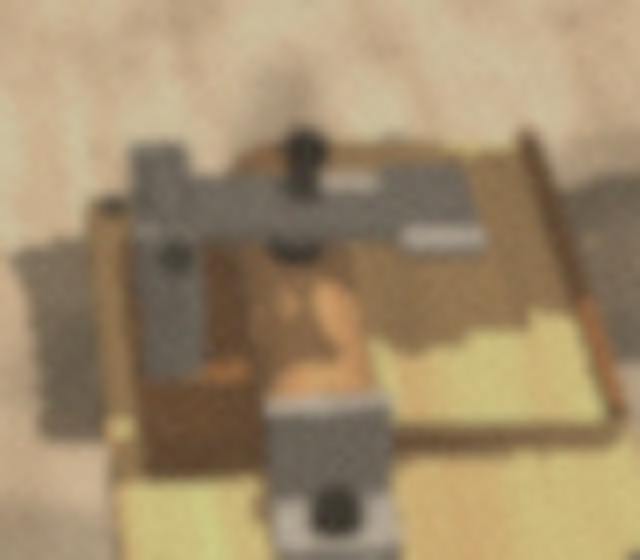

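View pics/w20.png

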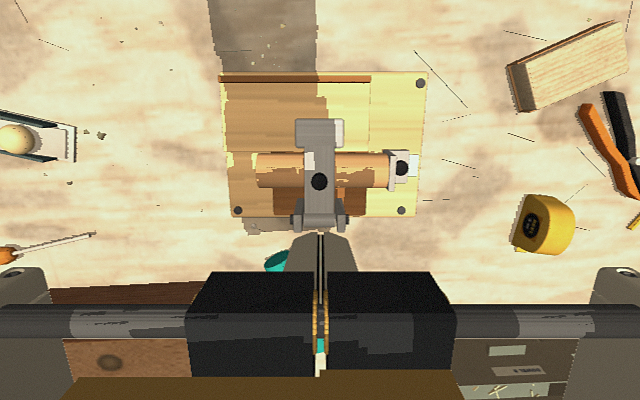

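View pics/t20c.png

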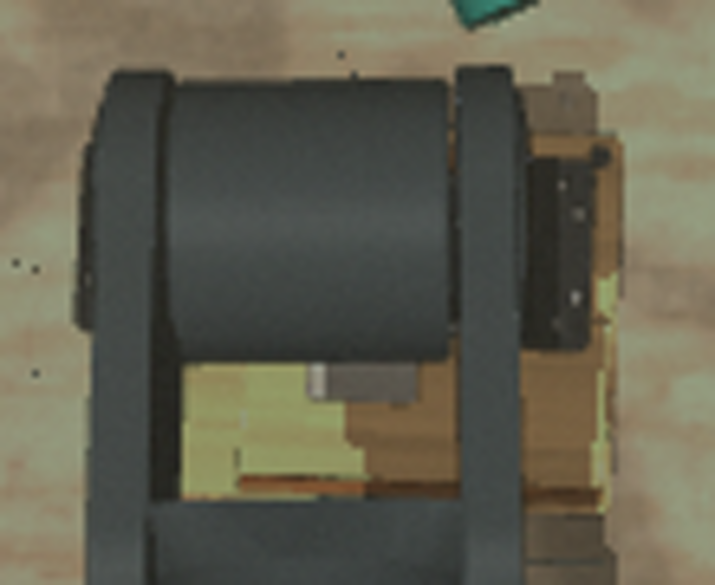

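```bash
python3 - <<'E'
import cv2
b=cv2.imread('pics/w20.png')[110:235,240:430];cv2.imwrite('pics/w20c.png',cv2.resize(b,None,fx=4.2,fy=4.2,interpolation=cv2.INTER_CUBIC))
E
```

```text
(no output)
```

View pics/w20c.png

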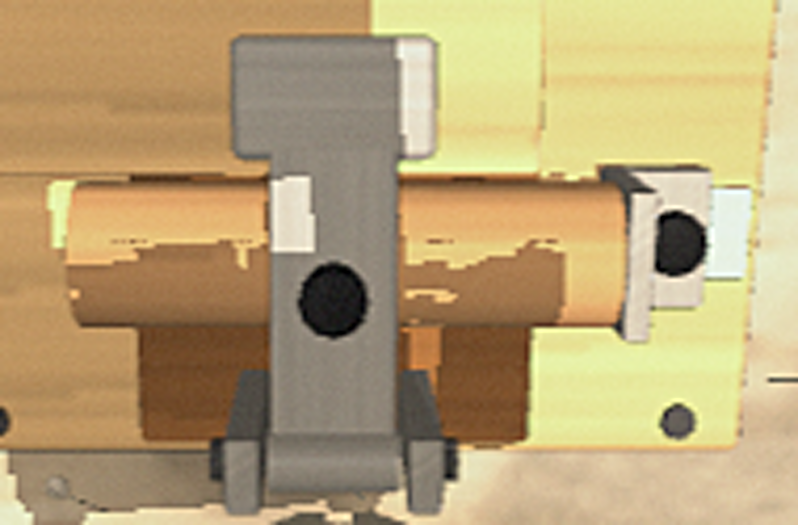

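The bar's end (column 627) meets the stop face, and the strap lies over it. I'm handing it in.

```bash
python3 -c "
from workcell import manip
print(manip.sign_off(), manip.get_state()['t'])"
```

```text
the job is handed in; nothing more can be done
the job is handed in; nothing more can be done
```

I rolled the bar off the ramp into the V, slid it to the end stop, swung the strap over and let go with it holding. The job is handed in; no verdict was reported.

- **Bar and stop:** I slid the bar about 40 mm, in steps of 0.5 mm at the end. It stopped moving as the push rose from about 6.5 N to 11.6 N, below the stop's 16 N limit. The last wrist picture shows no visible gap between bar and stop. The top pictures, taken until the bar met it, show no movement of the stop.
- **Strap and foot:** Pressing the strap down, the force rose at about 0.7 N/mm; the foot's spring should give 0.64. It held at 6.8 N, so I estimate the foot is about half in, pressing about 6 N. That figure comes from the arm's force reading; I could not measure it after letting go. One reading during the last step was 8.7 N before it settled.
- **After letting go:** The strap stayed where I left it. The arm was clear at about 0.28 m height with force near zero, and the robot's clock last read 31.8 s, before the final pictures. I never reached for the tools; the two in the last wrist picture look undisturbed, though I did not measure them.
- **A check that disagreed:** Taking the middle of the base as the jig's origin was about 5 mm off along the V. I corrected it from the V's ends, the ramp and the strap. One two-view measurement of the stop came out 6 mm off, so I ignored it and relied on the force and the picture.

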